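# Set the lathe's slotted range switch

## Robot

A 6-joint arm with a two-finger parallel gripper is mounted at the origin on the work surface. World frame = base frame: x ahead of the robot, y to its left, z up, the work surface at z = 0. Lengths are in mm, angles in rad, forces in N, time in s.
With the tool pointing down it reaches from about 375 to 900 mm from the base axis. Payload 3.1 kg.
Tool frame: the origin (TCP) lies at the very end of the fingers, on their centre line; the grasp point (between the pads) lies 19 mm behind it; x points along the fingers, y is the direction in which the jaws open and shut, and the axes are right-handed (so a half turn about x gives the same grasp; the last joint's range is limited). The gripper opens to 87 mm and grips with 3 to 60 N. Pads are 19 mm wide; open, the fingers measure 117 mm over their backs; the gripper's body (75 mm by 190 mm) begins 51 mm behind the grasp point.
Start: joints at [-1.317, 0.527, 1.433, -0, 1.181, -0.178], TCP at [261.585, -567.6, 189.548] pointing down, gripper open.
Joint ranges: [-3.08, 3.08], [-0.75, 2.2], [0.22, 2.44], [-1.43, 4.57], [0, 2.65], [-2.85, 2.85]. Speed limits (rad/s): [2.79, 2.79, 3.14, 3.14, 3.14, 3.14].

## Interface

Orientations are given as a unit quaternion [w, x, y, z].
In Python, from plant import r gives the robot as it stands.
- The arm moves only by the shell command python3 -m handwheel 'ROWS'. ROWS is JSON, a list of rows, each a list of 5 numbers: the shift along the world's x, y, z in cm, then the turn about the world's z in rad, then the finger opening in cm, from 0 to 8.7. A call has 1 to 12 rows; each row is the pose to reach, as a shift and turn from the pose commanded when the call began; what a row does not reach only later rows make up. A row lasts 1/8 s, in which the tool goes at most 62.5 mm and 10.7 degrees, less where a joint would pass 70% of its speed; a pose out of reach is approached as far as the arm can. A call with a gripper value outside its range is refused whole. The fingers move at their own pace and stop on an object; the grip force is fixed at half the most. Time passes only in rows, so rows that repeat a pose let the fingers close. It gives the time, the measured TCP pose, the force and the opening at its end, in the units of the state.
- r.state(): the state, without advancing time (a new reading comes with each control period).
- r.camera(name): name is "scene" or "top" or "wrist"; returns a dict with "frame" (400x640x3 uint8, red, green, blue), "fov_y" (degrees; the focal length in pixels is half the picture's height over the tangent of half this angle, whatever the lens; pixels are square), "cx", "cy" (the principal point, pixels), "camera_from_world" (4x4, takes a point from world to camera coordinates); the wrist camera has in their place "hand_eye" (4x4, takes a point from camera to tool coordinates, whose origin is the TCP and whose axes are the tool frame's). Camera axes: x right, y up, looking along -z (the intrinsics and any distortion apply to the point x, -y, -z); pixel columns grow to the right and rows downward; lengths in mm; the calibration is good to about 2 mm. A picture is of the moment at which its call begins: read the wrist's pose just before it. There is no depth.
- r.hand_in(): hands the job in, once; it reports no verdict.
Trained networks look in a picture, given as the dict that the camera call returned (one of the last four; its "shot" number tells which), for a name from the list of things; names that differ only in an ending like _2 or _b are one class to them, and where a whole thing is asked for, a point or a joint stands for the part that bears it (a point fixed in the world has none). Each returns a list of dicts, best first, with "score" (0 to 1); they miss things now and then, are a little off and sometimes report something else, mostly with a low value. They report only what shows in the picture. A call takes as long as a camera call. They do not tell look-alikes from the thing itself.
- r.masks_of(picture, target): "mask" (400x640 bool, what is visible of it) and "point" ([column, row] in pixels, amid what is visible of it).
The state is a dict: "time": time; "joint_pos": joint angles; "qvel": joint speeds; "tau": joint torques, N m; "ee_pos": TCP position; "eef_rot": TCP orientation; "ft_force": force on the tool from outside, world axes, zero at the start; "wrist_torque": the same for the moment, N m; "gripper_width": opening from 0.0 (shut) to 1.0 (fully open).
Only numpy, scipy, OpenCV 4.12 (cv2) and the standard library are available. Lean on these libraries where they do the work, as an engineer would, in place of code of your own. Each camera call takes 0.05 s, during which the arm holds its last target.

## Task

Take the red-handled flat screwdriver out of its wooden stand and use it to turn the slotted switch with the yellow collar on the lathe's control box a quarter turn clockwise (seen from above), until it stops. Then put the screwdriver back upright in the hole of its stand, fully down, and let go. Do not turn the switch with the blue collar.

Things in the scene. Friction and masses are not known exactly. Their poses are not given: they have to be found in the camera images.
- screwdriver: Stubby flat screwdriver, 130 mm, 0.1-0.2 kg, standing blade down in the stand. Origin: middle of the blade's end; z up through the handle, x along the blade's width. Blade 16 (x) x 4 (y) x 18 mm, round shank 10 mm across, black collar 44 mm across at z 50-56 mm (rests on the stand), square red handle 26 x 26 mm, sides square to x and y, z 56-124 mm (grip near z 95), black cap to z 130.
- stand_hole0 (a point): Centre of the mouth of the round hole (28 mm across, straight through) in the top of the light wooden stand, a fixed block 90 x 90 x 60 mm; z up. The screwdriver is fully down when its collar lies on the block's top, its blade's end 50 mm below this point.
- yellow_slot (a point): Switch to turn: bare metal disc 40 mm across in a flat yellow collar 66 mm across, on top of the grey control box (160 x 250 x 50 mm, fixed). A slot runs right across it, 11 mm deep: lower 5 mm is 6 mm wide, above it the sides slope out to 15 mm. Point: disc axis at the slot's floor (where the seated blade's end rests), 59 mm above the bench; x along the slot, z up, turns with the disc.
- yellow_switch (a joint): Angle of the yellow-collared switch, rad, growing clockwise seen from above: 0 at one stop, 1.57 at the other. Starts within 0.15 of 0. It stays where it is left; turning takes about 0.12 N m. The blade has about 7 degrees of play each way in the slot.
- blue_switch (a joint): Angle of the blue-collared switch, rad, growing clockwise seen from above, range 0 to 1.57, starts within 0.15 of 0. An equal switch beside the yellow one, 120 mm between axes; not to be turned. Which of the two is on which side varies.
Mind the look-alikes: they are no part of the job. Leave any purple look-alike of the screwdriver alone. Of the things that look like the part that bears stand_hole0, take the one that is nearest to the robot's base at the start.

How it is judged:
By the outcome, as a careful person would: the job done as asked, in the order asked, and still so for the second after the job is handed in, with the robot touching nothing.
It also fails if it takes over 48 s, if anything falls off the work surface, if the arm or the gripper's body presses on something with over 40 N, if the wrist force passes 120 N, or if a joint passes its speed limit or range.

## Working session

There is one attempt and no reset: what is moved stays moved. The work goes in short steps, Python scripts to look and compute and a shell command to move; the robot and the scene stay as the last step left them, time stands still between calls to the robot, and variables do not carry over. Pictures are saved under pics/ and viewed, and the job is handed in when it is done.

```bash
ls; mkdir -p pics
python3 - <<'E'
from plant import r
import cv2,pickle
s=r.state();print(s)
for n in ["scene","top","wrist"]:
    c=r.camera(n);cv2.imwrite(f"pics/{n}0.png",c["frame"][:,:,::-1])
    print(n,{k:v for k,v in c.items() if k!="frame"})
    pickle.dump(c,open(f"{n}0.pkl","wb"))
    for t in ["screwdriver","stand_hole0","yellow_slot","yellow_switch","blue_switch"]:
        try:
            for d in r.masks_of(c,t): print(n,t,round(d["score"],2),d["point"],d["mask"].sum())
        except Exception as e: print(t,e)
print(r.state()["time"])
E
```

```text
pics
{'time': 0.0, 'joint_pos': array([-1.31748916e+00,  5.28453670e-01,  1.43388567e+00, -5.12012371e-05,
        1.18136393e+00, -1.78497588e-01]), 'qvel': array([-0.00183007,  0.00097389,  0.00064243, -0.00063973,  0.00195531,
        0.00080896]), 'tau': array([ 3.70710786e-04, -4.40042388e+01, -1.76593190e+01,  6.32211403e-02,
        5.83368691e-02, -1.79822982e-04]), 'ee_pos': array([ 261.38237346, -566.85343321,  188.58465666]), 'eef_rot': array([-0.15074432, -0.69064373, -0.15223445,  0.69073299]), 'ft_force': array([-0.83103531,  0.16275429, -0.44652409]), 'wrist_torque': array([ 0.02070807, -0.01581174, -0.0167857 ]), 'gripper_width': 0.9999189078050468}
scene {'fov_y': 51.24387946464212, 'cx': 325.25401373374814, 'cy': 197.66308965971166, 'camera_from_world': array([[ 6.88955351e-01,  7.24762751e-01,  7.71225187e-03,
        -3.15173477e+02],
       [-6.20380739e-01,  5.84161524e-01,  5.23338373e-01,
         3.46228811e+02],
       [ 3.74790958e-01, -3.65341305e-01,  8.52090059e-01,
        -1.15521950e+03],
       [ 0.00000000e+00,  0.00000000e+00,  0.00000000e+00,
    
[... 747 characters left out ...]

top screwdriver 0.62 [398.2, 184.3] 360
top stand_hole0 0.96 [397.4, 239.5] 1526
top stand_hole0 0.74 [479.9, 227.6] 2186
top yellow_slot 0.53 [282.1, 178.1] 261
top yellow_switch 0.85 [277.5, 175.6] 284
top blue_switch 0.61 [228.2, 192.8] 256
wrist {'fov_y': 62.17391525705058, 'cx': 317.50287003396573, 'cy': 197.52497106563507, 'hand_eye': array([[-5.69162857e-05,  2.60891303e-01, -9.65368181e-01,
        -1.95949049e+02],
       [ 9.99999915e-01, -3.79826629e-04, -1.61606471e-04,
         8.78161891e-01],
       [-4.08834264e-04, -9.65368108e-01, -2.60891259e-01,
        -7.20085142e+01],
       [ 0.00000000e+00,  0.00000000e+00,  0.00000000e+00,
         1.00000000e+00]]), 'shot': 3}
0.9
```

View pics/scene0.png

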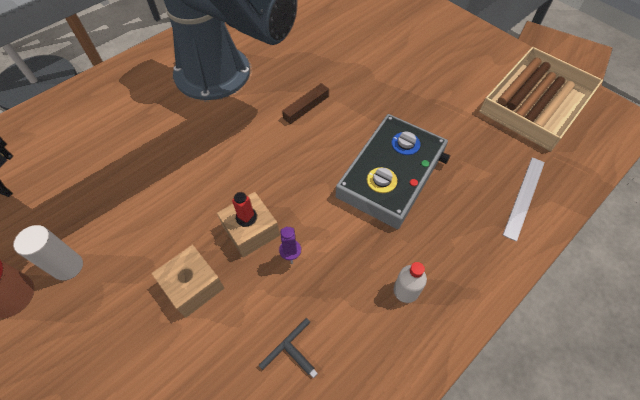

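View pics/top0.png

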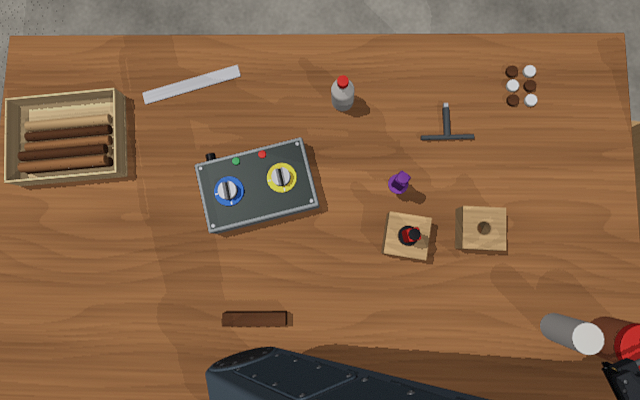

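View pics/wrist0.png

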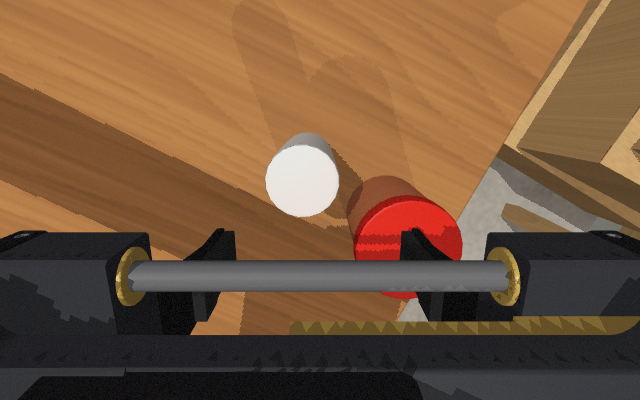

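Run:
```python
import cv2
t=cv2.imread("pics/top0.png")[130:290,190:540]
cv2.imwrite("pics/top0z.png",cv2.resize(t,(800,366),interpolation=cv2.INTER_CUBIC))
```

```text
(no output)
```

View pics/top0z.png

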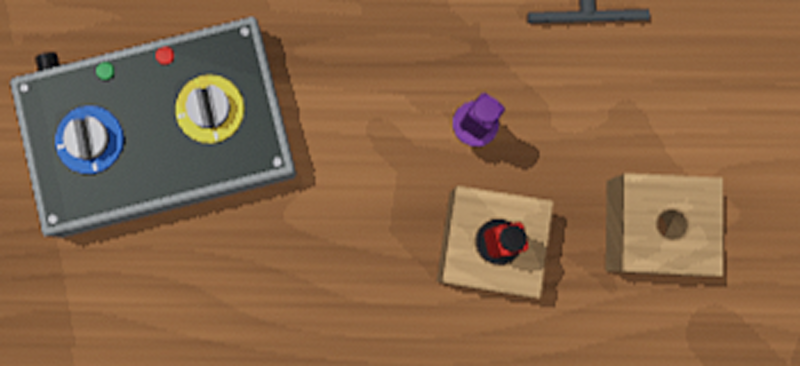

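```bash
cat > h.py <<'E'
import numpy as np,cv2,pickle
from scipy.spatial.transform import Rotation as R
def cam_T(c,s=None):
    if "camera_from_world" in c: return np.array(c["camera_from_world"])
    q=s["eef_rot"];T=np.eye(4);T[:3,:3]=R.from_quat([q[1],q[2],q[3],q[0]]).as_matrix();T[:3,3]=s["ee_pos"]
    return np.linalg.inv(T@np.array(c["hand_eye"]))
def f_of(c): return 200/np.tan(np.radians(c["fov_y"])/2)
def ray(c,p,s=None):
    W=np.linalg.inv(cam_T(c,s));f=f_of(c)
    d=np.array([(p[0]-c["cx"])/f,-(p[1]-c["cy"])/f,-1.])
    return W[:3,3],W[:3,:3]@d
def onz(c,p,z,s=None):
    o,d=ray(c,p,s);return o+d*(z-o[2])/d[2]
def proj(c,P,s=None):
    T=cam_T(c,s);P=np.atleast_2d(P);q=P@T[:3,:3].T+T[:3,3];f=f_of(c)
    return np.c_[c["cx"]+f*q[:,0]/-q[:,2],c["cy"]-f*q[:,1]/-q[:,2]]
def tri(*cp):
    A=np.zeros((3,3));b=np.zeros(3)
    for o,d in cp:
        d=d/np.linalg.norm(d);M=np.eye(3)-np.outer(d,d);A+=M;b+=M@o
    return np.linalg.solve(A,b)
def hsvmask(fr,h0,h1,s0,v0):
    h=cv2.cvtColor(fr,cv2.COLOR_RGB2HSV);H=h[...,0].astype(int)
    m=((H>=h0)&(H<=h1)) if h0<=h1 else ((H>=h0)|(H<=h1))
    return m&(h[...,1]>s0)&(h[...,2]>v0)
E
python3 - <<'E'
from h import *
top=pickle.load(open("top0.pkl","rb"));sc=pickle.load(open("scene0.pkl","rb"))
def ell(c,box,*a):
    m=hsvmask(c["frame"],*a);k=np.zeros_like(m);x0,y0,x1,y1=box;k[y0:y1,x0:x1]=m[y0:y1,x0:x1]
    cs,_=cv2.findContours(k.astype(np.uint8),cv2.RETR_EXTERNAL,cv2.CHAIN_APPROX_NONE)
    cc=max(cs,key=len);return cv2.fitEllipse(cc),k.sum()
for nm,h in (("yellow",(22,35,150,120)),("blue",(105,125,150,80))):
    bt=(190,130,330,240);bs=(340,110,450,210)
    et=ell(top,bt,*h);es=ell(sc,bs,*h);print(nm,et,es)
    print(" top z54",onz(top,et[0][0],54)," scene",onz(sc,es[0][0],54), "tri",tri(ray(top,et[0][0]),ray(sc,es[0][0])))
print("collar top",onz(top,(408.5,236.5),63),"scene",onz(sc,(245,217),63))
print("other stand",onz(top,(484,228.5),60), onz(sc,(186,275),60))
print("purple", onz(top,(398,187),5))
E
```

```text
yellow (((281.39208984375, 176.8126678466797), (25.297657012939453, 26.749013900756836), 109.7554702758789), np.int64(299)) (((382.4598083496094, 179.97286987304688), (14.45560073852539, 25.79383659362793), 84.28421020507812), np.int64(118))
 top z54 [584.66511058  45.48274377  54.        ]  scene [586.87519767  48.04123225  54.        ] tri [585.82575633  46.86119459  53.51054077]
blue (((228.3212127685547, 190.50889587402344), (25.864622116088867, 27.53026580810547), 74.39269256591797), np.int64(334)) (((405.84796142578125, 143.1668243408203), (20.420146942138672, 25.789152145385742), 94.36372375488281), np.int64(231))
 top z54 [553.07688082 161.98219274  54.        ]  scene [554.81989888 163.09523504  54.        ] tri [553.86804512 163.08092513  52.81225653]
collar top [ 457.30522404 -229.46881294   63.        ] scene [ 460.03149365 -227.72659734   63.        ]
other stand [ 476.51139132 -388.40554179   60.        ] [ 481.18496402 -384.1318425    60.        ]
purple [ 572.24257041 -215.94885048    5.        ]
```

Run:
```python
from h import *
w=pickle.load(open("wrist0.pkl","rb"))
q=np.array([-0.15074432, -0.69064373, -0.15223445,  0.69073299])
s={"eef_rot":q,"ee_pos":np.array([261.4,-566.9,188.6])}
M=R.from_quat([q[1],q[2],q[3],q[0]]).as_matrix();print(M.round(3))
for d in (0,50,100,200):print(d,proj(w,s["ee_pos"]-[0,0,d],s),proj(w,s["ee_pos"]-[0,0,d]+M[:,2]*60,s))
```

```text
[[-0.001  0.419 -0.908]
 [ 0.002 -0.908 -0.419]
 [-1.    -0.002 -0.   ]]
0 [[316.0373006  226.86492267]] [[316.10350856 310.73834126]]
50 [[316.44471995 204.46983733]] [[316.47571487 274.74059697]]
100 [[316.72295999 189.17549926]] [[316.73567701 249.59848959]]
200 [[317.0784918  169.63257635]] [[317.07490647 216.79008439]]
```

```bash
python3 -m handwheel '[[2,3,6,0,8.7],[6,10,7,0,8.7],[11,17,7,0,8.7],[15,25,7,0,8.7],[19,32,7,0,8.7],[19.7,33.8,7,0,8.7],[19.7,33.8,7,0,8.7],[19.7,33.8,7,0,8.7]]'
python3 - <<'E'
from plant import r
from h import *
s=r.state();c=r.camera("wrist");c["s"]=s;pickle.dump(c,open("w1.pkl","wb"));cv2.imwrite("pics/w1.png",c["frame"][:,:,::-1])
print(s["time"],s["ee_pos"],s["eef_rot"],s["joint_pos"])
E
```

```text
time: 1.9
ee_pos: [459.5, -226.4, 259.8]
eef_rot: [0.153, 0.69, 0.154, -0.69]
ft_force: [-0.2, -0.2, -1.1]
gripper_width: 1.002
1.9 [ 459.52703679 -226.44565804  259.78738837] [ 0.15318076  0.69042031  0.15353214 -0.69013284] [-6.76685509e-01  2.92366471e-01  1.62085752e+00  6.66664982e-04
  1.22850232e+00  4.56654993e-01]
```

View pics/w1.png

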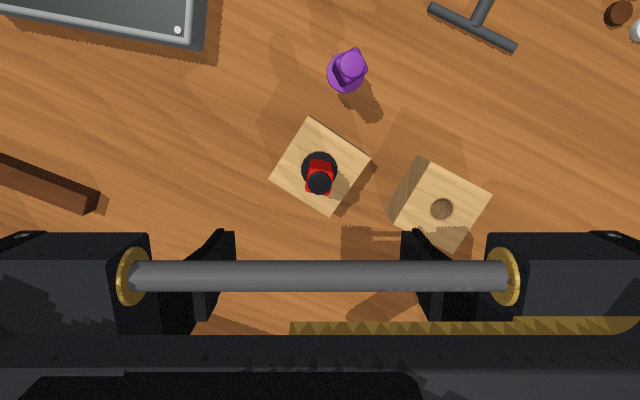

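Run:
```python
from h import *
c=pickle.load(open("w1.pkl","rb"))
t=c["frame"][130:220,260:380,::-1]
cv2.imwrite("pics/w1z.png",cv2.resize(t,(800,600),interpolation=cv2.INTER_CUBIC))
```

```text
(no output)
```

View pics/w1z.png

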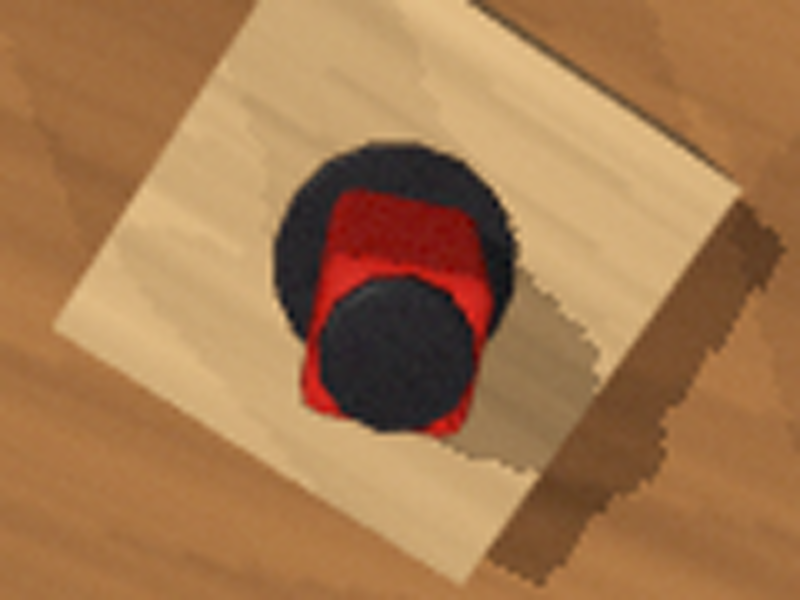

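```bash
cat > fit.py <<'E'
from h import *
from scipy.optimize import minimize
c=pickle.load(open("w1.pkl","rb"));s=c["s"]
red=hsvmask(c["frame"],172,8,150,60);k=np.zeros_like(red);k[140:210,290:350]=red[140:210,290:350]
K=8;x0,y0=290,140
obs=cv2.resize(k[y0:y0+70,x0:x0+60].astype(np.float32),None,fx=K,fy=K,interpolation=cv2.INTER_NEAREST)
def ring(x,y,yaw,z,rc=4,h=13):
    a=np.linspace(0,2*np.pi,64,endpoint=False);p=np.c_[np.sign(np.cos(a))*(h-rc)+rc*np.cos(a),np.sign(np.sin(a))*(h-rc)+rc*np.sin(a)]
    Rz=np.array([[np.cos(yaw),-np.sin(yaw)],[np.sin(yaw),np.cos(yaw)]])
    return np.c_[p@Rz.T+[x,y],np.full(64,z)]
def circ(x,y,z,rr):
    a=np.linspace(0,2*np.pi,64);return np.c_[x+rr*np.cos(a),y+rr*np.sin(a),np.full(64,z)]
def im(P):
    q=((proj(c,P,s)-[x0,y0]+.5)*K).astype(np.float32)
    o=np.zeros(obs.shape,np.uint8);cv2.fillConvexPoly(o,cv2.convexHull(q).astype(np.int32),1);return o.astype(bool)
def cost(v,ret=False):
    x,y,yaw,rr=v
    m=im(np.r_[ring(x,y,yaw,66),ring(x,y,yaw,134)])&~im(np.r_[circ(x,y,134,rr),circ(x,y,140,rr)])
    if ret:return m
    return np.logical_xor(m,obs>0).sum()/ (obs>0).sum()
best=None
for yaw in np.radians([-90,-80,-70,-60,-50]):
    v=minimize(cost,[458,-229,yaw,11.],method="Nelder-Mead",options=dict(initial_simplex=np.array([458,-229,yaw,11.])+np.r_[[[0,0,0,0]],np.diag([4,4,.15,1.5])]))
    print(v.fun.round(3),v.x[:2].round(1),np.degrees(v.x[2]).round(1),v.x[3].round(1))
y=R.from_quat(np.roll(s["eef_rot"],-1)).as_matrix()[:,1];print("tool y yaw",np.degrees(np.arctan2(y[1],y[0])))
# slot line in top view
E
python3 fit.py
```

```text
0.16 [ 461.4 -228.1] -76.5 11.2
0.16 [ 461.4 -228.1] -76.6 11.1
0.16 [ 461.4 -228.1] -76.8 11.3
0.161 [ 461.6 -228. ] -76.5 11.2
0.379 [ 460.3 -229.7] -66.8 13.3
tool y yaw -64.94844502389225
```

```bash
python3 -m handwheel '[[0,0,-1,0.18,8.7],[0.1,-0.1,-2,0.36,8.7],[0.17,-0.17,-3,0.54,8.7],[0.17,-0.17,-4,0.72,8.7],[0.17,-0.17,-5,0.9,8.7],[0.17,-0.17,-6,1.08,8.7],[0.17,-0.17,-7,1.26,8.7],[0.17,-0.17,-8,1.367,8.7],[0.17,-0.17,-12,1.367,8.7],[0.17,-0.17,-16,1.367,8.7],[0.17,-0.17,-17.4,1.367,8.7],[0.17,-0.17,-17.4,1.367,8.7]]'
python3 - <<'E'
from plant import r
from h import *
s=r.state();c=r.camera("wrist");c["s"]=s;pickle.dump(c,open("w2.pkl","wb"));cv2.imwrite("pics/w2.png",c["frame"][:,:,::-1])
print(s["time"],s["ee_pos"],s["eef_rot"],s["joint_pos"])
y=R.from_quat(np.roll(s["eef_rot"],-1)).as_matrix();print(np.degrees(np.arctan2(y[1,1],y[0,1])),y[:,0])
E
```

```text
time: 3.45
ee_pos: [459.8, -232.0, 85.0]
eef_rot: [0.553, 0.44, 0.554, -0.44]
ft_force: [0.5, 0.9, 0.7]
gripper_width: 1.005
3.45 [ 459.79100618 -232.04718305   85.04665965] [ 0.55283     0.44019654  0.55384753 -0.44029412] [-6.84506147e-01  5.40095676e-01  1.80271482e+00 -2.17256060e-04
  8.00219339e-01 -9.11026589e-01]
12.98737213880066 [-1.21198027e-03  7.87938168e-04 -9.99998955e-01]
```

View pics/w2.png

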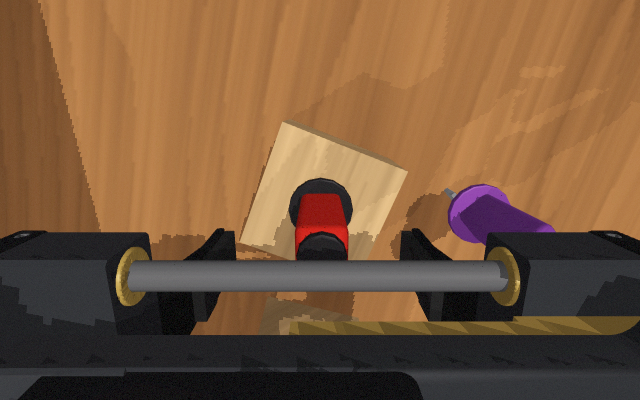

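```bash
cat > fit2.py <<'E'
from h import *
from scipy.optimize import minimize
c=pickle.load(open("w2.pkl","rb"));s=c["s"]
red=hsvmask(c["frame"],172,8,150,60)
x0,y0,x1,y1=285,170,360,256;K=8
obs=cv2.resize(red[y0:y1,x0:x1].astype(np.uint8),None,fx=K,fy=K,interpolation=cv2.INTER_NEAREST)>0
import importlib
def ring(x,y,yaw,z,rc=4,h=13):
    a=np.linspace(0,2*np.pi,64,endpoint=False);p=np.c_[np.sign(np.cos(a))*(h-rc)+rc*np.cos(a),np.sign(np.sin(a))*(h-rc)+rc*np.sin(a)]
    Rz=np.array([[np.cos(yaw),-np.sin(yaw)],[np.sin(yaw),np.cos(yaw)]])
    return np.c_[p@Rz.T+[x,y],np.full(64,z)]
def circ(x,y,z,rr):
    a=np.linspace(0,2*np.pi,64);return np.c_[x+rr*np.cos(a),y+rr*np.sin(a),np.full(64,z)]
def im(P):
    q=((proj(c,P,s)-[x0,y0]+.5)*K).astype(np.float32)
    o=np.zeros(obs.shape,np.uint8);cv2.fillConvexPoly(o,cv2.convexHull(q).astype(np.int32),1);return o.astype(bool)
def cost(v):
    x,y,yaw,rr=v
    m=im(np.r_[ring(x,y,yaw,66),ring(x,y,yaw,134)])&~im(np.r_[circ(x,y,134,rr),circ(x,y,140,rr)])
    return np.logical_xor(m,obs).sum()/obs.sum()
for yaw in np.radians([5,13,20]):
    v=minimize(cost,[460,-229,yaw,11.],method="Nelder-Mead",options=dict(initial_simplex=np.array([460,-229,yaw,11.])+np.r_[[[0,0,0,0]],np.diag([4,4,.15,1.5])]))
    print(v.fun.round(3),v.x[:2].round(1),np.degrees(v.x[2]).round(1),v.x[3].round(1))
M=R.from_quat(np.roll(s["eef_rot"],-1)).as_matrix();print("toolframe offs",M.T@(np.r_[v.x[:2],0]-s["ee_pos"]))
E
python3 fit2.py
```

```text
0.046 [ 462.  -228.9] 13.7 11.7
0.046 [ 461.9 -229. ] 13.0 11.7
0.046 [ 462.1 -228.9] 14.1 11.6
toolframe offs [85.04633381  3.00303117 -2.49965945]
```

```bash
python3 -m handwheel '[[0.22,0.31,0,0.01,8.7],[0.22,0.31,0.05,0.01,8.7],[0.22,0.31,0.05,0.01,1],[0.22,0.31,0.05,0.01,1],[0.22,0.31,0.05,0.01,1],[0.22,0.31,0.05,0.01,1],[0.22,0.31,0.05,0.01,1],[0.22,0.31,3,0.01,1],[0.22,0.31,8,0.01,1],[0.22,0.31,12,0.01,1],[0.22,0.31,13,0.01,1],[0.22,0.31,13,0.01,1]]'
python3 - <<'E'
from plant import r
from h import *
s=r.state();print(s["time"],s["ee_pos"],s["gripper_width"]*87,s["ft_force"])
for n in("top","scene","wrist"):
    c=r.camera(n);c["s"]=s;pickle.dump(c,open(n+"3.pkl","wb"));cv2.imwrite(f"pics/{n}3.png",c["frame"][:,:,::-1])
c=pickle.load(open("scene3.pkl","rb"))
p=proj(c,s["ee_pos"]-[0,0,60])[0].astype(int);print(p)
t=c["frame"][p[1]-45:p[1]+45,p[0]-60:p[0]+60,::-1]
cv2.imwrite("pics/s3z.png",cv2.resize(t,(800,600),interpolation=cv2.INTER_CUBIC))
E
```

```text
time: 5.0
ee_pos: [462.4, -228.1, 215.6]
eef_rot: [0.556, 0.437, 0.556, -0.437]
ft_force: [-0.6, 0.4, 0.6]
gripper_width: 0.12
5.0 [ 462.37874282 -228.14284708  215.56256635] 10.435309309581928 [-0.55825918  0.44645625  0.55725047]
[237 193]
```

View pics/s3z.png

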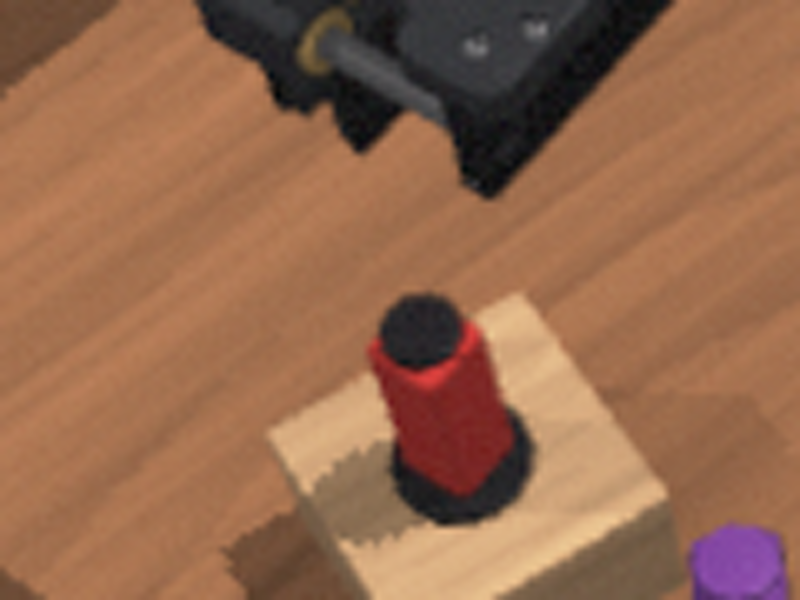

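View pics/wrist3.png

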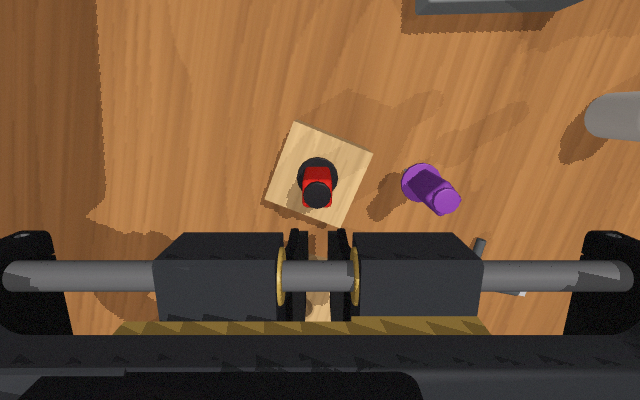

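```bash
python3 -m handwheel '[[0,0,0,0,5],[0,0,0,0,5],[0,0,-2,0,5],[0,0,-5,0,5],[0,0,-9,0,5],[0,0,-12,0,5],[0,0,-13,0,5],[0,0,-13,0,5],[0,0,-13,0,1],[0,0,-13,0,1],[0,0,-13,0,1],[0,0,-13,0,1]]'; python3 -m handwheel '[[0,0,0,0,1],[0,0,0,0,1],[0,0,0,0,1]]'; python3 -c "
from plant import r;s=r.state();print(s['time'],s['ee_pos'],s['gripper_width']*87,s['ft_force'])"
```

```text
time: 6.65
ee_pos: [462.7, -228.5, 86.1]
eef_rot: [0.556, 0.437, 0.555, -0.437]
ft_force: [-0.4, 0.6, 3.6]
gripper_width: 0.298
time: 7.02
ee_pos: [462.7, -228.5, 86.1]
eef_rot: [0.556, 0.437, 0.556, -0.437]
ft_force: [-0.3, 0.6, 4.7]
gripper_width: 0.296
7.025 [ 462.72667443 -228.53056798   86.12235544] 25.730269991202274 [-0.31950808  0.60920675  4.68996535]
```

```bash
python3 -m handwheel '[[0,0,1,0,1],[0,0,3,0,1],[0,0,6,0,1],[0,0,11,0,1],[0,1,16,0,1],[0,1,16,0,1],[0,1,16,0,1]]'
python3 - <<'E'
from plant import r
from h import *
s=r.state();print(s["time"],s["ee_pos"],s["gripper_width"]*87,s["ft_force"])
for n in("top","scene","wrist"):
    c=r.camera(n);c["s"]=s;pickle.dump(c,open(n+"4.pkl","wb"));cv2.imwrite(f"pics/{n}4.png",c["frame"][:,:,::-1])
c=pickle.load(open("scene4.pkl","rb"))
p=proj(c,s["ee_pos"]-[0,0,60])[0].astype(int);print(p)
t=c["frame"][p[1]-45:p[1]+45,p[0]-60:p[0]+60,::-1]
cv2.imwrite("pics/s4z.png",cv2.resize(t,(800,600),interpolation=cv2.INTER_CUBIC))
E
```

```text
time: 7.9
ee_pos: [461.7, -217.5, 244.9]
eef_rot: [0.555, 0.437, 0.556, -0.437]
ft_force: [-0.0, 0.5, -1.7]
gripper_width: 0.295
7.9 [ 461.70422726 -217.52563285  244.92491819] 25.69423725097137 [-0.03518844  0.51370146 -1.71583783]
[239 181]
```

View pics/s4z.png

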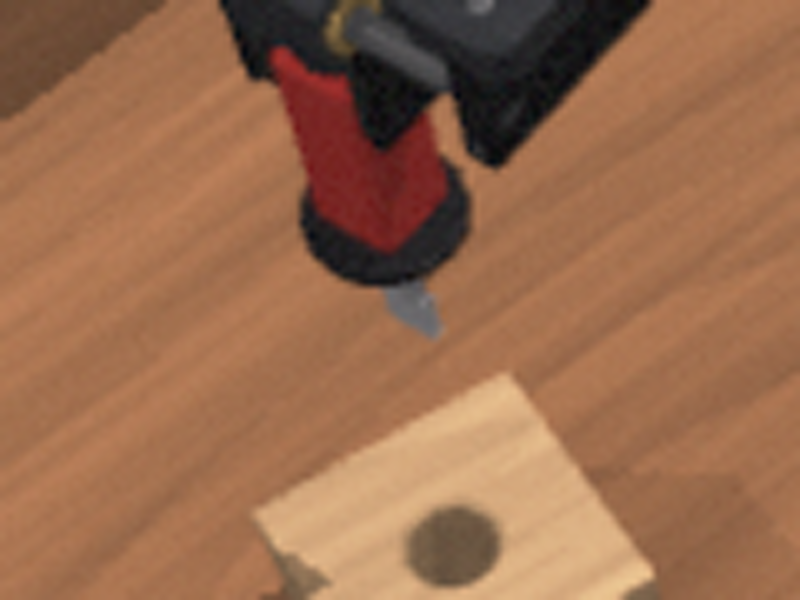

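View pics/wrist4.png

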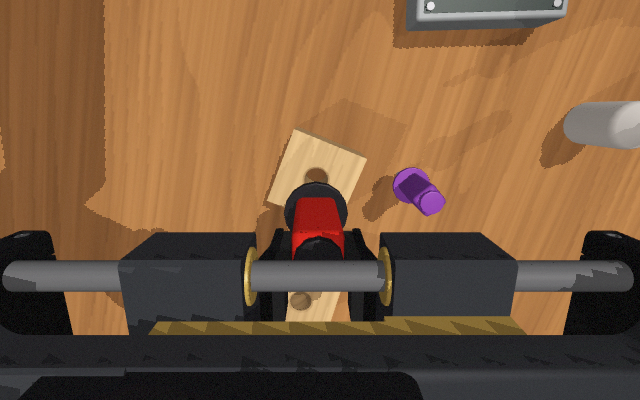

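Run:
```python
from h import *
c=pickle.load(open("scene4.pkl","rb"));s=c["s"]
M=R.from_quat(np.roll(s["eef_rot"],-1)).as_matrix();yaw=np.arctan2(M[1,1],M[0,1])
p=np.array([239,181]);out=[]
for k in(0,1):
    a=yaw+k*np.pi/2
    t=cv2.resize(c["frame"][p[1]-10:p[1]+35,p[0]-30:p[0]+30,::-1],(400,300),interpolation=cv2.INTER_CUBIC)
    u=np.array([np.cos(a),np.sin(a),0]);v=np.array([-u[1],u[0],0]);o=s["ee_pos"]-[0,0,76]
    for z in (0,18):
        P=[o+u*8*i+v*2*j+[0,0,z] for i,j in((1,1),(1,-1),(-1,-1),(-1,1))]
        q=((proj(c,P)-p+[30,10]+.5)*6.667).astype(np.int32);cv2.polylines(t,[q],True,(0,255,0) if z==0 else (255,255,0),1)
    out.append(t)
cv2.imwrite("pics/bl4.png",np.hstack(out))
```

```text
(no output)
```

View pics/bl4.png

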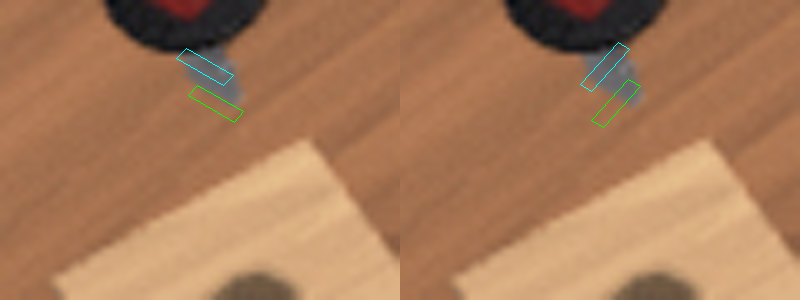

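```bash
python3 -m handwheel '[[2,3,0,0,1],[5,7,0,0,1],[8,11,0,0,1],[11,15,0,0,1],[13,18,0,0,1],[13,18.5,0,0,1],[13,18.5,0,0,1],[13,18.5,0,0,1]]'
python3 - <<'E'
from plant import r
from h import *
s=r.state();print(s["time"],s["ee_pos"],s["gripper_width"]*87,s["ft_force"],s["qvel"].round(3))
for n in("wrist","top"):
    c=r.camera(n);c["s"]=s;pickle.dump(c,open(n+"5.pkl","wb"));cv2.imwrite(f"pics/{n}5.png",c["frame"][:,:,::-1])
c=pickle.load(open("wrist5.pkl","rb"))
p=proj(c,np.array([585.5,46.5,60]),s)[0].astype(int);print(p)
y0=max(0,p[1]-45);t=c["frame"][y0:y0+90,p[0]-60:p[0]+60,::-1]
cv2.imwrite("pics/w5z.png",cv2.resize(t,(800,600),interpolation=cv2.INTER_CUBIC))
E
```

```text
time: 9.05
ee_pos: [591.7, -34.2, 245.0]
eef_rot: [0.555, 0.437, 0.556, -0.438]
ft_force: [-0.1, -0.5, -1.7]
gripper_width: 0.298
9.05 [591.68743512 -34.20099512 244.98083449] 25.922107944704926 [-0.06784089 -0.46185361 -1.65026721] [-0.006 -0.007 -0.006  0.003  0.001  0.001]
[328  99]
```

View pics/w5z.png

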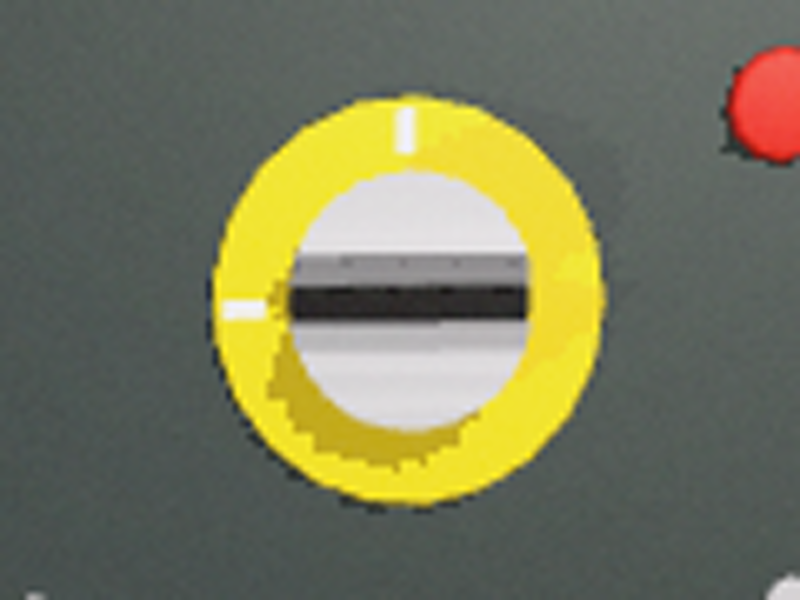

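View pics/wrist5.png

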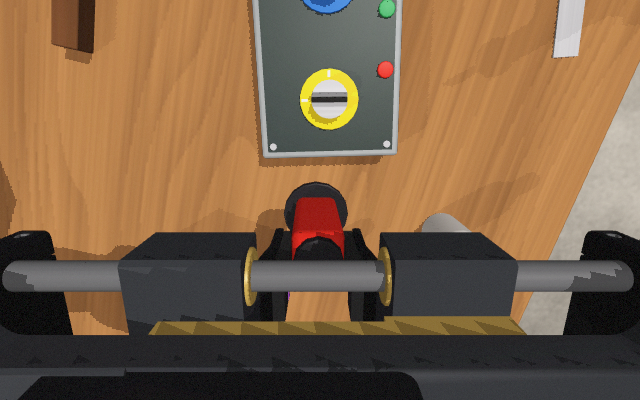

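```bash
cat > sw.py <<'E'
from h import *
import sys
def ana(c,s,box):
    x0,y0,x1,y1=box;fr=c["frame"]
    m=hsvmask(fr,22,35,120,110);k=np.zeros_like(m);k[y0:y1,x0:x1]=m[y0:y1,x0:x1]
    cs,_=cv2.findContours(k.astype(np.uint8),cv2.RETR_EXTERNAL,cv2.CHAIN_APPROX_NONE)
    e=cv2.fitEllipse(max(cs,key=len));
    print("collar ell",np.round(e[0],2),np.round(e[1],1),"world z53",onz(c,e[0],53,s).round(1),"exp size px",(66*f_of(c)/abs((cam_T(c,s)@np.r_[onz(c,e[0],53,s),1])[2])).round(1))
    # dark slot floor inside
    g=cv2.cvtColor(fr,cv2.COLOR_RGB2GRAY);cx,cy=e[0]
    yy,xx=np.mgrid[:400,:640];d=(np.hypot(xx-cx,yy-cy)<0.30*min(e[1]))&(g<70)
    P=np.array([onz(c,p,59,s)[:2] for p in np.argwhere(d)[:,::-1]])
    mu=P.mean(0);u=np.linalg.svd(P-mu)[2][0]
    print("slot n",len(P),"mean",mu.round(1),"yaw",np.degrees(np.arctan2(u[1],u[0]))%180)
if __name__=="__main__":
    c=pickle.load(open("wrist5.pkl","rb"));s=c["s"]
    ana(c,s,(280,55,380,150))
    M=R.from_quat(np.roll(s["eef_rot"],-1)).as_matrix();print("tool yaw",np.degrees(np.arctan2(M[1,1],M[0,1])),"x",M[:,0],s["ee_pos"])
    # overlay collar predicted at tcp
    t=c["frame"].copy();a=np.linspace(0,6.283,60)
    for z in(-20,-26):
        q=proj(c,np.c_[22*np.cos(a),22*np.sin(a),0*a+z]+s["ee_pos"],s).astype(np.int32);cv2.polylines(t,[q],True,(0,255,0),1)
    cv2.imwrite("pics/ov5.png",cv2.resize(t[165:255,260:380,::-1],(640,480),interpolation=cv2.INTER_CUBIC))
E
python3 sw.py
```

```text
collar ell [328.74  98.63] [57.8 60.5] world z53 [585.8  47.2  53. ] exp size px 58.9
slot n 174 mean [585.9  46.6] yaw 13.684876071331445
tool yaw 13.563156207517087 x [-1.53119381e-03 -1.20518366e-04 -9.99998820e-01] [591.68743512 -34.20099512 244.98083449]
```

View pics/ov5.png

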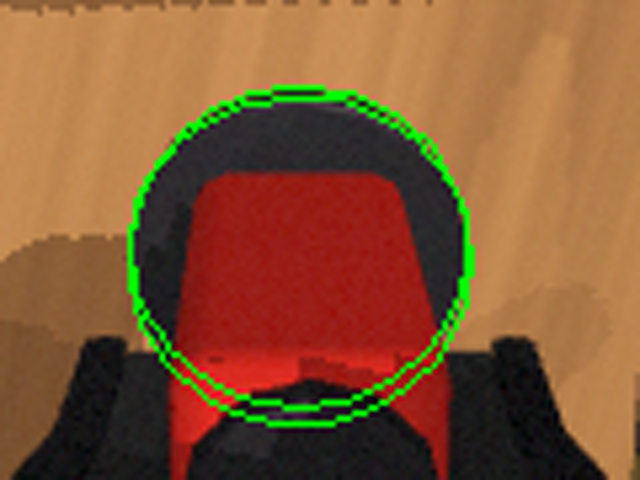

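```bash
python3 -m handwheel '[[-0.2,3,0,0,1],[-0.6,6,-2,0,1],[-0.6,8.1,-5,0,1],[-0.6,8.15,-7.5,0,1],[-0.6,8.15,-8,0,1],[-0.6,8.15,-8,0,1],[-0.6,8.15,-8,0,1],[-0.6,8.15,-8,0,1]]'
python3 - <<'E'
from plant import r
from h import *
s=r.state();print(s["time"],s["ee_pos"],s["gripper_width"]*87,s["ft_force"],s["wrist_torque"],s["joint_pos"].round(2))
for n in("wrist","scene"):
    c=r.camera(n);c["s"]=s;pickle.dump(c,open(n+"6.pkl","wb"));cv2.imwrite(f"pics/{n}6.png",c["frame"][:,:,::-1])
    p=proj(c,np.array([585.5,46.5,70]),s)[0].astype(int);print(p)
    y0=max(0,p[1]-45);t=c["frame"][y0:y0+90,p[0]-60:p[0]+60,::-1]
    cv2.imwrite(f"pics/{n}6z.png",cv2.resize(t,(600,450),interpolation=cv2.INTER_CUBIC))
a=cv2.imread("pics/scene6z.png")
E
```

```text
time: 10.15
ee_pos: [587.2, 47.9, 166.7]
eef_rot: [0.556, 0.438, 0.555, -0.437]
ft_force: [-1.0, 0.3, -1.5]
gripper_width: 0.297
10.15 [587.23329049  47.8897083  166.65068944] 25.854283222535148 [-1.03665806  0.30833488 -1.53619521] [-0.06728208 -0.12397662  0.03640268] [-0.11  0.51  1.55  0.    1.08 -0.35]
[313 189]
[382 175]
```

View pics/scene6z.png

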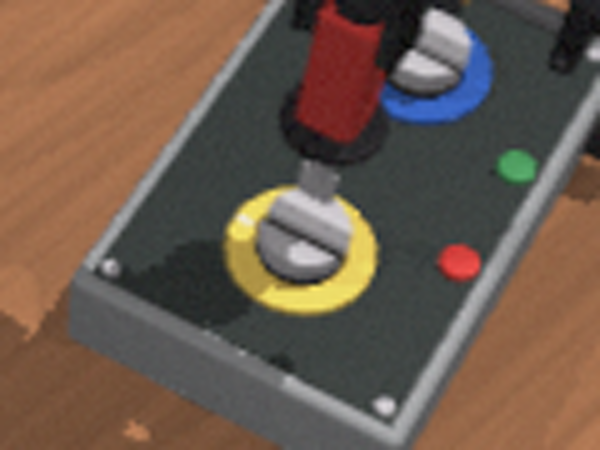

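View pics/wrist6z.png

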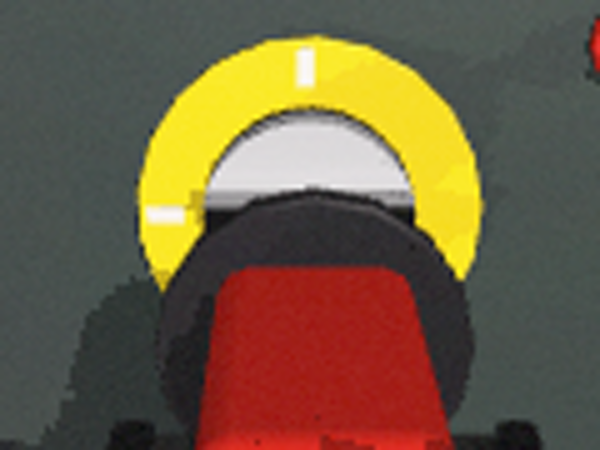

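```bash
python3 - <<'E'
from h import *
c=pickle.load(open("wrist6.pkl","rb"));s=c["s"]
m=hsvmask(c["frame"],22,35,120,110);k=np.zeros_like(m);k[130:260,250:380]=m[130:260,250:380]
cs,_=cv2.findContours(k.astype(np.uint8),cv2.RETR_EXTERNAL,cv2.CHAIN_APPROX_NONE)
P=max(cs,key=len)[:,0,:].astype(float)
W=np.array([onz(c,p,53,s)[:2] for p in P])
from scipy.optimize import least_squares
# outer edge only: robust circle r=33
f=lambda v:np.hypot(W[:,0]-v[0],W[:,1]-v[1])-33
d=np.hypot(*(W-[587,48]).T);W=W[d>29]
r_=least_squares(f,[586,47],loss="soft_l1");print(r_.x,np.abs(f(r_.x)).mean(),s["ee_pos"])
W2=W;g=least_squares(lambda v:np.hypot(W[:,0]-v[0],W[:,1]-v[1])-v[2],[586,47,33],loss="soft_l1");print(g.x)
from plant import r
for i in range(3): print(r.state()["ee_pos"])
E
python3 -m handwheel '[[0,0,0,0,1]]' | grep pos;python3 -m handwheel '[[0,0,0,0,1]]'|grep pos
```

```text
[586.04000955  46.02496184] 0.4808810522084043 [587.23329049  47.8897083  166.65068944]
[585.87625366  46.61124608  32.43291373]
[586.89516114  48.0860052  166.2417736 ]
[586.89516114  48.0860052  166.2417736 ]
[586.89516114  48.0860052  166.2417736 ]
ee_pos: [586.6, 48.2, 165.9]
ee_pos: [586.5, 48.3, 165.6]
```

```bash
python3 -m handwheel '[[-0.07,-0.1,-0.5,0,1],[-0.07,-0.1,-1,0,1],[-0.07,-0.1,-1.5,0,1],[-0.07,-0.1,-2,0,1],[-0.07,-0.1,-2.4,0,1],[-0.07,-0.1,-2.7,0,1],[-0.07,-0.1,-2.9,0,1],[-0.07,-0.1,-3.0,0,1],[-0.07,-0.1,-3.0,0,1],[-0.07,-0.1,-3.0,0,1]]'
python3 - <<'E'
from plant import r
from h import *
s=r.state();print(s["time"],s["ee_pos"],s["gripper_width"]*87,s["ft_force"],s["wrist_torque"],s["joint_pos"].round(2))
for n in("wrist","scene"):
    c=r.camera(n);c["s"]=s;pickle.dump(c,open(n+"7.pkl","wb"));cv2.imwrite(f"pics/{n}7.png",c["frame"][:,:,::-1])
    p=proj(c,np.array([585.5,46.5,70]),s)[0].astype(int)
    y0=max(0,p[1]-45);t=c["frame"][y0:y0+90,p[0]-60:p[0]+60,::-1]
    cv2.imwrite(f"pics/{n}7z.png",cv2.resize(t,(600,450),interpolation=cv2.INTER_CUBIC))
E
```

```text
time: 11.75
ee_pos: [585.9, 47.2, 135.6]
eef_rot: [0.556, 0.437, 0.556, -0.437]
ft_force: [0.6, -0.5, -1.8]
gripper_width: 0.291
11.75 [585.86001162  47.24559453 135.60723476] 25.333067872215242 [ 0.6471412  -0.49976735 -1.77832347] [-0.23256704 -0.13848452 -0.03848143] [-0.11  0.54  1.58 -0.    1.02 -0.35]
```

View pics/scene7z.png

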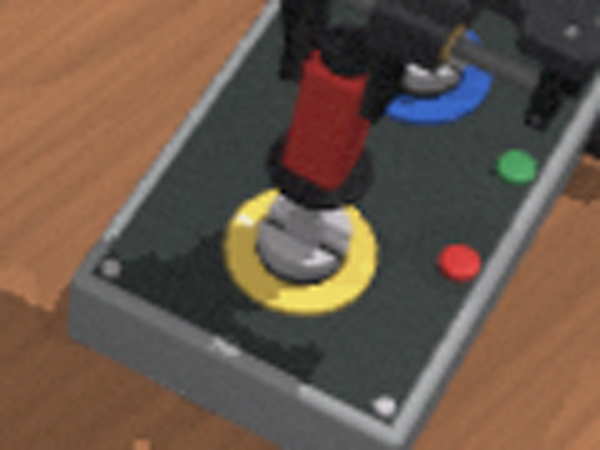

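View pics/wrist7z.png

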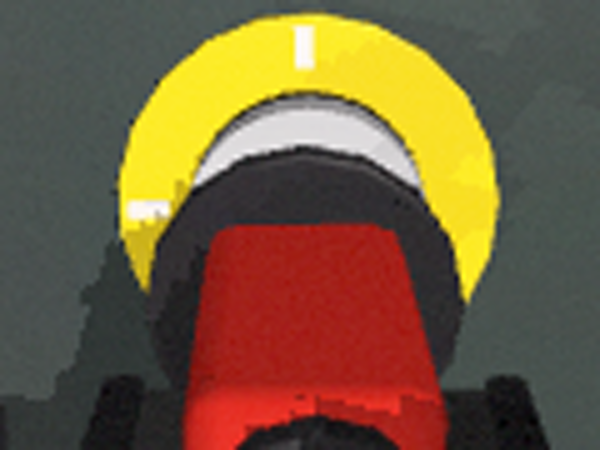

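```bash
python3 -m handwheel '[[0,0,0,-0.1,1],[0,0,0,-0.22,1],[0,0,0,-0.34,1],[0,0,0,-0.46,1],[0,0,0,-0.6,1],[0,0,0,-0.74,1],[0,0,0,-0.88,1],[0,0,0,-1.02,1],[0,0,0,-1.15,1],[0,0,0,-1.28,1],[0,0,0,-1.4,1],[0,0,0,-1.5,1]]'
cat > st.py <<'E'
from plant import r
from h import *
s=r.state();M=R.from_quat(np.roll(s["eef_rot"],-1)).as_matrix()
print(s["time"],s["ee_pos"].round(1),"w",s["gripper_width"]*87,"F",s["ft_force"].round(1),"T",s["wrist_torque"].round(3),"yaw",np.degrees(np.arctan2(M[1,1],M[0,1])),"j6",s["joint_pos"][5])
E
python3 st.py
```

```text
time: 13.35
ee_pos: [584.7, 46.6, 135.6]
eef_rot: [-0.108, -0.698, -0.108, 0.7]
ft_force: [-1.0, -1.5, -0.3]
gripper_width: 0.298
13.35 [584.7  46.6 135.6] w 25.949692925608037 F [-1.  -1.5 -0.3] T [-0.594  0.382  0.123] yaw -72.43483475679785 j6 1.15554084751636
```

```bash
python3 -m handwheel '[[0,0,0,-0.05,1],[0,0,0,-0.1,1],[0,0,0,-0.1,1]]'|grep force; python3 st.py; python3 -m handwheel '[[0,0,0,-0.05,1],[0,0,0,-0.08,1],[0,0,0,-0.08,1]]'|grep force; python3 st.py
```

```text
ft_force: [-1.2, -1.9, 0.0]
13.725 [584.9  46.8 135.6] w 26.006899510916007 F [-1.2 -1.9  0. ] T [-0.577  0.471  0.146] yaw -77.96337593691126 j6 1.2517241271787272
ft_force: [-2.3, -2.8, 1.5]
14.1 [585.3  47.2 135.6] w 25.629796366043035 F [-2.3 -2.8  1.5] T [-0.619  0.67   0.121] yaw -82.57647650632924 j6 1.331858328535719
```

```bash
python3 -m handwheel '[[0,0,0,-0.04,1],[0,0,0,-0.05,1],[0,0,0,-0.05,1]]'|grep force; python3 st.py; python3 -m handwheel '[[0,0,0,-0.04,1],[0,0,0,-0.05,1],[0,0,0,-0.05,1]]'|grep force; python3 st.py
python3 - <<'E'
from plant import r
from h import *
s=r.state()
for n in("wrist","scene"):
    c=r.camera(n);c["s"]=s;pickle.dump(c,open(n+"8.pkl","wb"));cv2.imwrite(f"pics/{n}8.png",c["frame"][:,:,::-1])
    p=proj(c,np.array([585.5,46.5,70]),s)[0].astype(int)
    y0=max(0,p[1]-45);t=c["frame"][y0:y0+90,p[0]-60:p[0]+60,::-1]
    cv2.imwrite(f"pics/{n}8z.png",cv2.resize(t,(600,450),interpolation=cv2.INTER_CUBIC))
E
```

```text
ft_force: [-1.7, -1.6, 0.9]
14.475 [585.6  47.3 135.6] w 25.349522542128835 F [-1.7 -1.6  0.9] T [-0.602  0.659  0.124] yaw -85.44124394960268 j6 1.3818508698618688
ft_force: [-2.8, -2.1, 1.9]
14.85 [585.7  47.3 135.6] w 25.553486024808404 F [-2.8 -2.1  1.9] T [-0.517  0.718  0.149] yaw -88.3088706909057 j6 1.4318451947938953
```

View pics/scene8z.png

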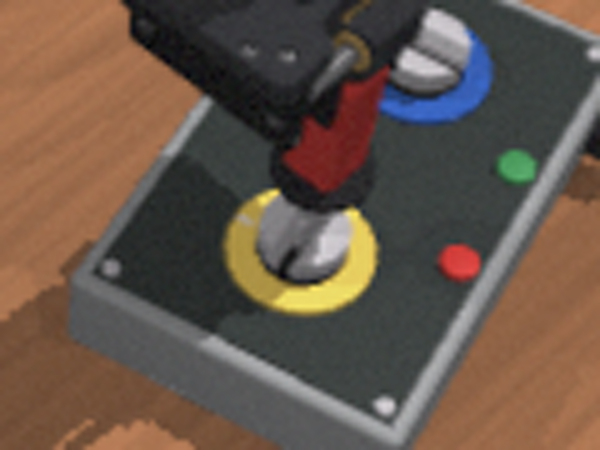

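View pics/wrist8z.png

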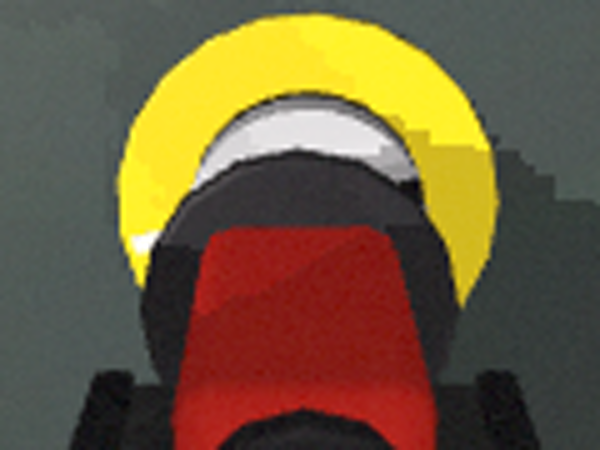

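```bash
python3 -m handwheel '[[0,0,0,-0.04,1],[0,0,0,-0.06,1],[0,0,0,-0.06,1]]'|grep force; python3 st.py;python3 -m handwheel '[[0,0,0,-0.04,1],[0,0,0,-0.06,1],[0,0,0,-0.06,1]]'|grep force; python3 st.py
```

```text
ft_force: [-2.7, -1.3, 0.8]
15.325 [585.7  47.4 135.6] w 25.507818053663392 F [-2.7 -1.3  0.8] T [-0.465  0.73   0.289] yaw -91.75099591947442 j6 1.491974338868986
ft_force: [-2.9, -2.3, 1.9]
15.7 [585.6  47.4 135.5] w 25.853355466188958 F [-2.9 -2.3  1.9] T [-0.476  0.802  0.449] yaw -95.17348828839802 j6 1.5518192380990947
```

```bash
python3 -m handwheel '[[0,0,0,0.08,1],[0,0,0,0.16,1],[0,0,0,0.22,1],[0,0,0,0.22,1]]'|grep force; python3 st.py;python3 -m handwheel '[[0,0,0.3,0,1],[0,0,1,0,1],[0,0,2,0,1],[-0.3,-2,5,0,1],[-2,-4,9,0,1],[-4,-7,11,0,1],[-5,-8,11,0,1],[-5,-8,11,0,1],[-5,-8,11,0,1]]'; python3 st.py
python3 - <<'E'
from plant import r
from h import *
s=r.state()
for n in("wrist","top","scene"):
    c=r.camera(n);c["s"]=s;pickle.dump(c,open(n+"9.pkl","wb"));cv2.imwrite(f"pics/{n}9.png",c["frame"][:,:,::-1])
E
```

```text
ft_force: [-1.2, -0.7, 0.0]
16.2 [585.9  47.6 135.3] w 25.473730349820077 F [-1.2 -0.7  0. ] T [-0.274  0.57   0.029] yaw -82.71592759177979 j6 1.333641154489959
time: 17.32
ee_pos: [535.8, -31.9, 244.7]
eef_rot: [-0.045, -0.705, -0.046, 0.706]
ft_force: [-0.1, -1.3, -1.3]
gripper_width: 0.3
17.325 [535.8 -31.9 244.7] w 26.10317305913255 F [-0.1 -1.3 -1.3] T [ 0.038 -0.     0.   ] yaw -82.60406645964275 j6 1.1732034980957062
```

View pics/wrist9.png

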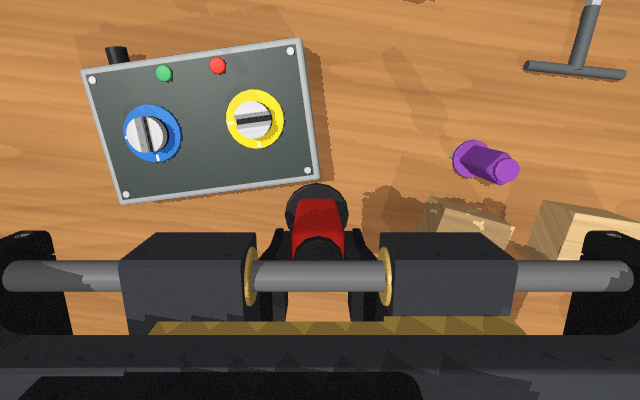

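View pics/scene9.png

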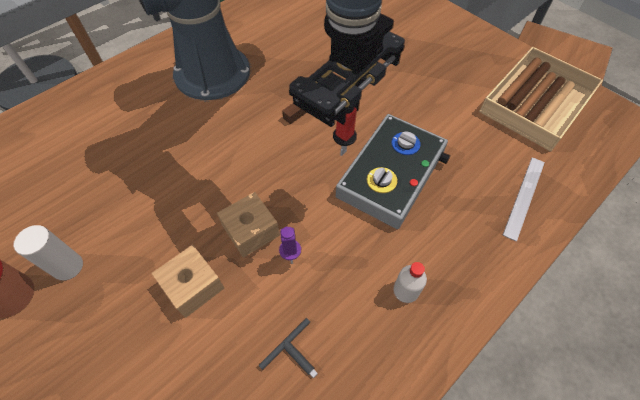

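View pics/top9.png

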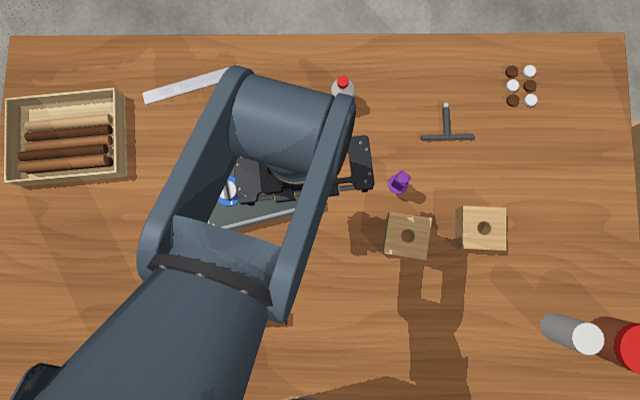

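Run:
```python
from sw import *
c=pickle.load(open("wrist9.pkl","rb"));ana(c,c["s"],(215,75,295,165))
s=c["s"]
t=c["frame"].copy();a=np.linspace(0,6.283,60)
for z in(-20,-26):
    q=proj(c,np.c_[22*np.cos(a),22*np.sin(a),0*a+z]+s["ee_pos"],s).astype(np.int32);cv2.polylines(t,[q],True,(0,255,0),1)
A=cv2.resize(t[165:255,260:380,::-1],(400,300),interpolation=cv2.INTER_CUBIC)
B=cv2.resize(c["frame"][80:155,205:305,::-1],(400,300),interpolation=cv2.INTER_CUBIC)
cv2.imwrite("pics/ov9.png",np.hstack([A,B]))
w=pickle.load(open("scene9.pkl","rb"));tp=pickle.load(open("top9.pkl","rb"))
# hole centre
for n,c,b in(("top",tp,(395,222,425,250)),("scene",w,(232,205,262,232))):
    g=cv2.cvtColor(c["frame"],cv2.COLOR_RGB2GRAY);x0,y0,x1,y1=b
    cv2.imwrite(f"pics/hole_{n}.png",cv2.resize(c["frame"][y0-10:y1+10,x0-10:x1+10,::-1],None,fx=8,fy=8,interpolation=cv2.INTER_CUBIC))
o=cv2.imread("pics/hole_top.png");p=cv2.imread("pics/hole_scene.png");h=max(o.shape[0],p.shape[0])
f=lambda i:cv2.copyMakeBorder(i,0,h-i.shape[0],0,0,cv2.BORDER_CONSTANT)
cv2.imwrite("pics/hole.png",np.hstack([f(o),f(p)]))
```

```text
collar ell [254.42 118.45] [56.2 59.6] world z53 [586.6  46.7  53. ] exp size px 58.0
slot n 173 mean [586.6  44.9] yaw 107.32096821723033
```

View pics/ov9.png

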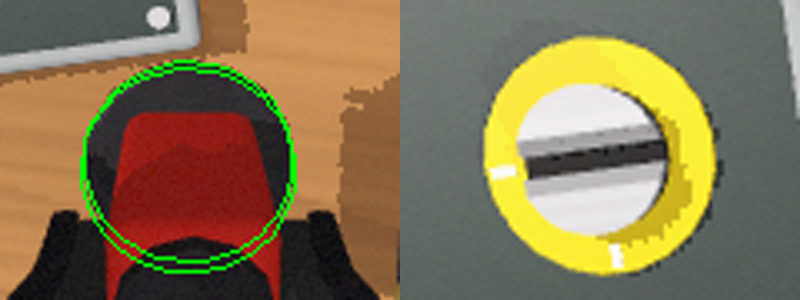

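View pics/hole.png

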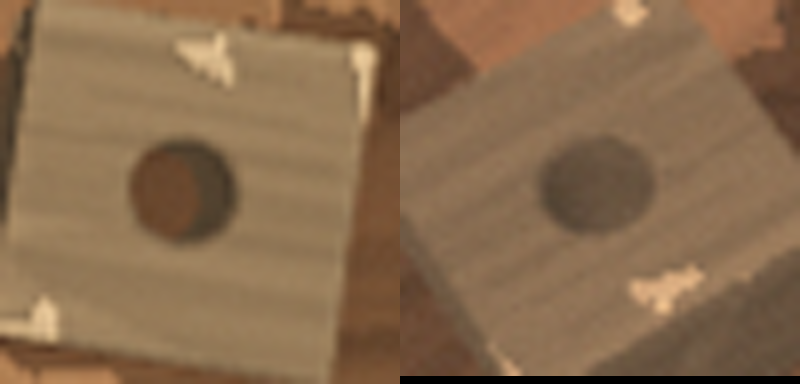

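Run:
```python
from h import *
def go(n,box):
    c=pickle.load(open(n,"rb"));s=c["s"];x0,y0,x1,y1=box;fr=c["frame"]
    m=hsvmask(fr,22,35,120,110);k=np.zeros_like(m);k[y0:y1,x0:x1]=m[y0:y1,x0:x1]
    cs,_=cv2.findContours(k.astype(np.uint8),cv2.RETR_EXTERNAL,cv2.CHAIN_APPROX_NONE)
    W=np.array([onz(c,p,53,s)[:2] for p in max(cs,key=len)[:,0,:]])
    from scipy.optimize import least_squares
    ce=least_squares(lambda v:np.hypot(*(W-v[:2]).T)-v[2],[586,47,33],loss="soft_l1").x;print(n,ce.round(2))
    h=cv2.cvtColor(fr,cv2.COLOR_RGB2HSV)
    pts=np.argwhere((h[...,1]<110)&(h[...,2]>170))[:,::-1];pts=pts[(pts[:,0]>x0)&(pts[:,0]<x1)&(pts[:,1]>y0)&(pts[:,1]<y1)]
    Q=np.array([onz(c,p,53,s)[:2] for p in pts])-ce[:2];rr=np.hypot(*Q.T);Q=Q[(rr>24.5)&(rr<32)]
    a=np.degrees(np.arctan2(Q[:,1],Q[:,0]))%360
    print("marks",np.sort(a).round(0))
    hs=np.histogram(a,36,(0,360))[0]
    for b in np.argsort(hs)[-3:]:
        z=a[np.abs((a-(b*10+5)+180)%360-180)<10];print("  mark",z.mean().round(1),len(z))
    # slot edges: subpixel via intensity profile of dark weights
    g=cv2.cvtColor(fr,cv2.COLOR_RGB2GRAY).astype(float)
    yy,xx=np.mgrid[y0:y1,x0:x1];P=np.array([onz(c,p,59,s)[:2] for p in np.c_[xx.ravel(),yy.ravel()]])
    w=np.clip(110-g[y0:y1,x0:x1].ravel(),0,None);d=np.hypot(*(P-ce[:2]).T);w[d>15]=0
    mu=(P*w[:,None]).sum(0)/w.sum();C=((P-mu)*w[:,None]).T@(P-mu);u=np.linalg.eigh(C)[1][:,1]
    print("  slot",(np.degrees(np.arctan2(u[1],u[0]))%180).round(2),mu.round(1))
go("wrist5.pkl",(285,60,375,140));go("wrist9.pkl",(215,78,295,160))
```

```text
wrist5.pkl [585.94  46.45  32.47]
marks [103. 103. 103. 103. 104. 104. 104. 106. 106. 106. 106. 106. 106. 106.
 108. 108. 108. 108. 108. 109. 193. 193. 193. 193. 193. 193. 195. 195.
 195. 195. 195. 195. 197. 197. 197. 197. 197. 198.]
  mark nan 0
  mark 195.1 18
  mark 105.7 20
  slot 13.57 [585.9  46.6]
wrist9.pkl [585.86  46.59  32.47]
marks [102. 102. 102. 102. 103. 103. 104. 104. 104. 105. 105. 106. 106. 106.
 107. 107. 107. 108. 108. 108. 191. 191. 192. 193. 193. 193. 194. 194.
 194. 195. 195. 196. 196. 197. 197. 197. 198. 198.]
  mark nan 0
  mark 194.7 18
  mark 104.9 20
  slot 105.48 [586.   46.3]<stdin>:16: RuntimeWarning: Mean of empty slice.
  ret = ret.dtype.type(ret / rcount)
```

```bash
python3 -m handwheel '[[-2,-3,0,0,1],[-5,-7,0,0,1],[-8,-11,0,0,1],[-11,-15,0,0,1],[-13.5,-18.5,0,0,1],[-14.5,-19.5,0,0,1],[-14.5,-19.5,0,0,1],[-14.5,-19.5,0,0,1]]'; python3 st.py
python3 - <<'E'
from plant import r
from h import *
s=r.state()
for n in("wrist",):
    c=r.camera(n);c["s"]=s;pickle.dump(c,open(n+"10.pkl","wb"));cv2.imwrite(f"pics/{n}10.png",c["frame"][:,:,::-1])
a=onz(pickle.load(open("top9.pkl","rb")),(407.5,235.3),60);b=onz(pickle.load(open("scene9.pkl","rb")),(246.1,217.6),60);print(a,b)
p=proj(c,[[461,-229,60]],s)[0].astype(int);print(p);y0=p[1]-45;x0=p[0]-60;print(x0,y0)
cv2.imwrite("pics/w10z.png",cv2.resize(c["frame"][y0:y0+90,x0:x0+120,::-1],(720,540),interpolation=cv2.INTER_CUBIC))
E
```

```text
time: 18.48
ee_pos: [391.5, -226.7, 245.4]
eef_rot: [0.046, 0.706, 0.046, -0.706]
ft_force: [-0.7, -0.3, -1.6]
gripper_width: 0.295
18.475 [ 391.5 -226.7  245.4] w 25.700539337956453 F [-0.7 -0.3 -1.6] T [ 0.029 -0.02  -0.018] yaw -82.55266065374816 j6 0.6671089728335439
[ 459.93647709 -227.86727774   60.        ] [ 461.03451964 -226.27895178   60.        ]
[327 111]
267 66
```

View pics/w10z.png

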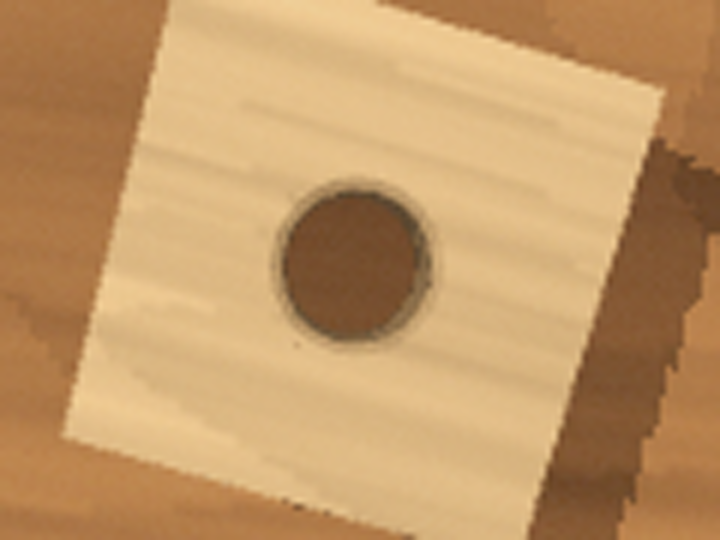

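Run:
```python
from h import *
c=pickle.load(open("wrist10.pkl","rb"));s=c["s"];h=onz(c,(325.6,109.6),60,s);print(h,h-s["ee_pos"])
```

```text
[ 462.55295007 -226.90622436   60.        ] [  71.09257715   -0.24324252 -185.41121936]
```

```bash
python3 -m handwheel '[[3,0,0,0,1],[6,0.1,-3,0,1],[7.2,0.1,-6,0,1],[7.2,0.1,-8,0,1],[7.2,0.1,-9,0,1],[7.2,0.1,-9,0,1],[7.2,0.1,-10.5,0,1],[7.2,0.1,-12.5,0,1],[7.2,0.1,-14.5,0,1],[7.2,0.1,-15.3,0,1],[7.2,0.1,-15.7,0,1],[7.2,0.1,-15.7,0,1]]'; python3 st.py
python3 - <<'E'
from plant import r
from h import *
s=r.state()
for n in("wrist","scene"):
    c=r.camera(n);c["s"]=s;pickle.dump(c,open(n+"11.pkl","wb"));cv2.imwrite(f"pics/{n}11.png",c["frame"][:,:,::-1])
    p=proj(c,[[461,-229,60]],s)[0].astype(int);y0=p[1]-45;x0=p[0]-60
    cv2.imwrite(f"pics/{n}11z.png",cv2.resize(c["frame"][y0:y0+90,x0:x0+120,::-1],(600,450),interpolation=cv2.INTER_CUBIC))
E
```

```text
time: 20.02
ee_pos: [463.1, -226.9, 88.8]
eef_rot: [0.046, 0.706, 0.045, -0.705]
ft_force: [0.4, -0.4, -1.0]
gripper_width: 0.295
20.025 [ 463.1 -226.9   88.8] w 25.70593766148974 F [ 0.4 -0.4 -1. ] T [ 0.046  0.005 -0.007] yaw -82.62455981627814 j6 0.7694038971450732
```

View pics/scene11z.png

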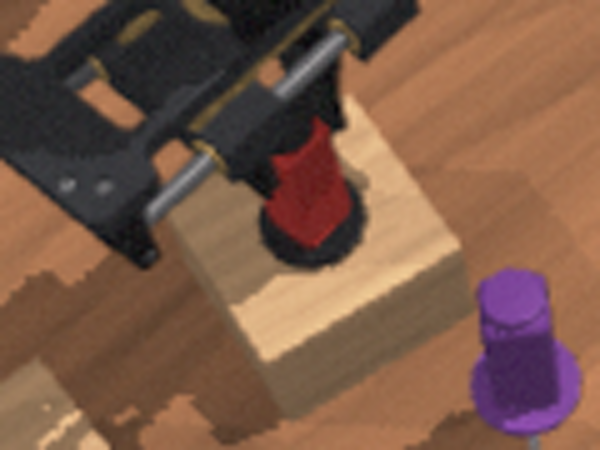

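View pics/wrist11z.png

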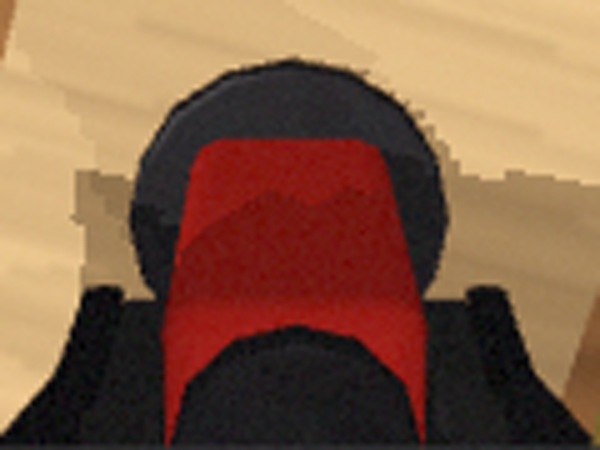

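In the hole, about 2 mm above seated. Lowering until contact.

```bash
python3 -m handwheel '[[0,0,-0.15,0,1],[0,0,-0.2,0,1],[0,0,-0.2,0,1],[0,0,-0.25,0,1],[0,0,-0.25,0,1]]'; python3 st.py
```

```text
time: 20.75
ee_pos: [462.8, -226.7, 86.2]
eef_rot: [0.046, 0.706, 0.045, -0.706]
ft_force: [-1.2, -0.5, 0.4]
gripper_width: 0.295
20.75 [ 462.8 -226.7   86.2] w 25.70252722416565 F [-1.2 -0.5  0.4] T [0.081 0.067 0.035] yaw -82.62243640625246 j6 0.7694123272293129
```

```bash
python3 -m handwheel '[[0,0,-0.05,0,1],[0,0,-0.05,0,1],[0,0,-0.05,0,1]]'; python3 st.py
```

```text
time: 21.12
ee_pos: [462.8, -226.7, 86.1]
eef_rot: [0.046, 0.706, 0.045, -0.706]
ft_force: [-2.6, 1.0, 6.0]
gripper_width: 0.295
21.125 [ 462.8 -226.7   86.1] w 25.695555583005007 F [-2.6  1.   6. ] T [ 0.13   0.296 -0.022] yaw -82.61336805727852 j6 0.7693822670996628
```

```bash
python3 -m handwheel '[[0,0,0,0,6],[0,0,0,0,6],[0,0,0,0,6],[0,0,0,0,6],[0,0,0,0,6],[0,0,0,0,6],[0,0,2,0,6],[0,0,6,0,6],[0,0,10,0,6],[-2,0,14,0,6],[-6,0,15,0,6],[-6,0,15,0,6]]'; python3 st.py
python3 - <<'E'
from plant import r
from h import *
s=r.state()
for n in("wrist","scene","top"):
    c=r.camera(n);c["s"]=s;pickle.dump(c,open(n+"12.pkl","wb"));cv2.imwrite(f"pics/{n}12.png",c["frame"][:,:,::-1])
    p=proj(c,[[461,-229,60]],s)[0].astype(int);y0=max(0,p[1]-45);x0=p[0]-60
    cv2.imwrite(f"pics/{n}12z.png",cv2.resize(c["frame"][y0:y0+90,x0:x0+120,::-1],(600,450),interpolation=cv2.INTER_CUBIC))
E
```

```text
time: 22.62
ee_pos: [401.1, -226.2, 236.5]
eef_rot: [0.045, 0.706, 0.045, -0.706]
ft_force: [1.0, -0.4, 0.6]
gripper_width: 0.686
22.625 [ 401.1 -226.2  236.5] w 59.69294202748383 F [ 1.  -0.4  0.6] T [-0.048 -0.01  -0.086] yaw -82.71361312715361 j6 0.6868610636912377
```

View pics/scene12z.png

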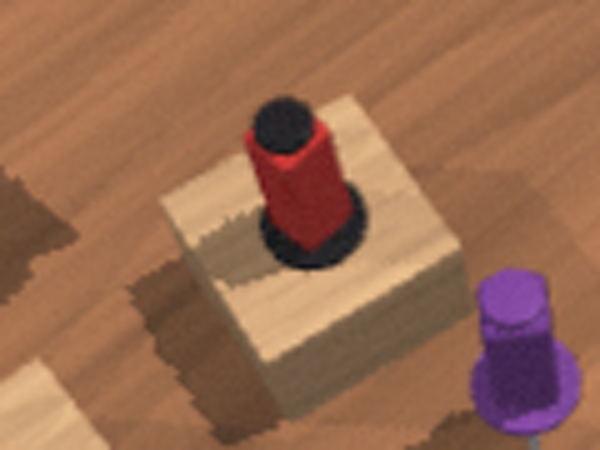

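View pics/wrist12z.png

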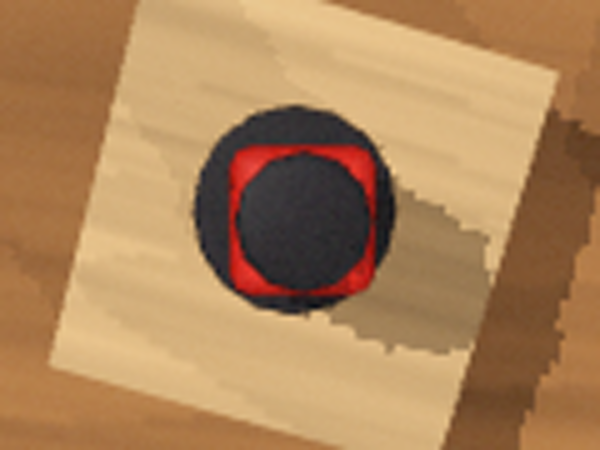

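View pics/top12.png

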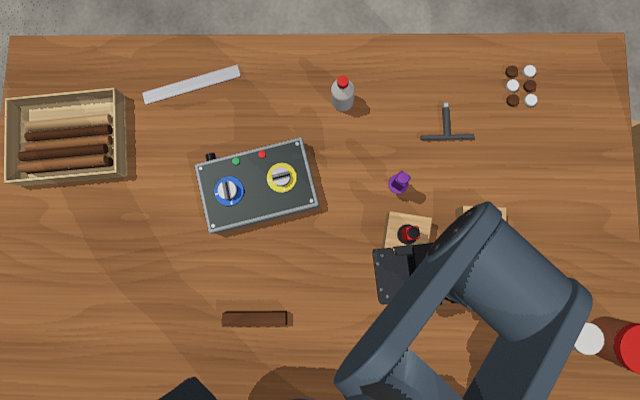

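```bash
python3 -m handwheel '[[0,0,0,0,6],[0,0,0,0,6]]'; python3 -c "
from plant import r
print(r.hand_in())"
```

```text
time: 23.02
ee_pos: [403.2, -226.6, 235.0]
eef_rot: [-0.045, -0.705, -0.046, 0.706]
ft_force: [0.3, 0.2, 0.1]
gripper_width: 0.691
the job is handed in; nothing more can be done
None
```

I took the red screwdriver from its stand, turned the yellow-collared switch clockwise to its stop, and put the screwdriver back in the same stand. I handed the job in at about 23 s.

- **Switch:** the wrist torque rose from about 0.12 to 0.45 N m at the end of the turn, which I took as the stop. Afterwards the slot measured 105.5° against 105° for the collar's end mark, about 88–92° of travel depending on the method. A cruder first measurement gave 107.3°. From the pictures the blue switch looks unmoved.
- **Screwdriver:** the last pictures show it upright with its collar on the stand's top. It met about 6 N of contact at the height where it was first gripped, and the gripper was open and clear when I handed in.
- **What went wrong:** the first grasp failed because I lifted before the fingers had closed. They never touched the screwdriver, and the second grasp held.

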